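# Hang the graduated scale plate for a finds photograph

### The job

Hang the rectangular scale plate from the hook of the steel stand by its window, with its graduated face pointing outward, away from the stand's post, and let go so that it hangs at rest. Leave the round blank plate in its wooden holder.

Things in the scene. Friction and masses are not known exactly. Their poses are not given: they have to be found in the camera images.
- scale_tab (a point): Rectangular bare aluminium plate 8 thick, 68 wide, 150 mm tall, ~0.13 kg, upright in a slotted wooden holder. Point: mid-thickness, centreline, 15 mm below the top, in a tab 30 wide, 32 mm tall, to pinch from above. Window 40 wide: top edge 29, bottom edge 65 mm below the point; plate's foot 135 mm below. x: out of the graduated face, y: width, z: up.
- scale_front (a point): A point in the air 100 mm straight out from scale_tab, on the side of the plate's graduated face; same axes. Black graduations are on one face only, on the 68 x 70 mm panel below the window. The plate's foot stands in a slot 18 mm deep with 2 mm play either side, 10 mm above the table, in a fixed holder 28 mm high: it lifts straight up.
- hook_stand: Fixed steel stand with one hook. Origin on the table under its post (18 x 20 mm); x: outward, the way the hook points; z up. A flat bar 20 wide, 6 mm thick runs out level from the post's top to x = 80 mm, upper side 200 mm above the table, then a lip (x = 80 to 86 mm) rises to 212 mm. Nothing is above. The window goes over the lip from outside and rests on the bar.
- disc_tab (a point): Bystander: round blank aluminium plate (84 mm disc with a tab 30 mm wide on top, no window, no graduations) upright in a second, equal wooden holder. The point is in its tab, 15 mm below its top, 145 mm above the table. It stays there.
Things that resemble listed ones, but are neither listed nor needed, are in the scene too. Several things have the shape of the hook_stand; the one meant has the colours described above.

How it is judged:
At the end, for the whole second after the job is handed in: The scale plate hangs at rest on the hook's bar, window over the bar between post and lip (grip point 219 to 237 mm above the table, within 18 mm of the bar's centreline), upright within 0.2 rad, its graduated face pointing outward from the post within 0.4 rad (x of scale_tab in the frame of hook_stand between 0.008 and 0.082 m and y of scale_tab in the frame of hook_stand between -0.018 and 0.018 m and z of scale_tab in the frame of hook_stand between 0.219 and 0.237 m and x of scale_front in the frame of hook_stand between 0.09 and 0.2 m and angle between scale_tab's own z axis and vertical below 0.2 rad and angle between the x axis of scale_tab and the x axis of hook_stand, either way round below 0.4 rad); the robot touches nothing.
It fails at once if the round plate is moved more than 30 mm (distance of disc_tab from where it was at the start of the episode above 0.03 m).
It also fails if it takes over 43 s, if anything falls off the work surface, if the arm or the gripper's body presses on something with over 40 N, if the wrist force passes 120 N, or if a joint passes its speed limit or range.

### The arm

A 6-joint arm with a two-finger parallel gripper is mounted at the origin on the work surface. World frame = base frame: x ahead of the robot, y to its left, z up, the work surface at z = 0. Lengths are in m, angles in rad, forces in N, time in s.
With the tool pointing down it reaches from about 0.275 to 0.775 m from the base axis. Payload 14.6 kg.
Tool frame: the origin (TCP) lies at the very end of the fingers, on their centre line; the grasp point (between the pads) lies 19 mm behind it; z points along the fingers, y is the line along which they close (so a half turn about z gives the same grasp; the last joint's range is limited). The gripper opens to 85 mm and grips with 20 to 120 N. Pads are 22 mm wide; open, the fingers measure 114 mm over their backs; the gripper's body (76 mm by 85 mm) begins 54 mm behind the grasp point. The pads swing forward as they close: fully open they stand 13 mm farther back than shut.
Start: joints at [-1.359, 0.263, -0.048, 1.259, 0, 1.415], TCP at [0.188, -0.49, 0.231] pointing down, gripper open.
Joint ranges: [-2.65, 2.65], [-0.89, 1.7], [-1.18, 1.37], [-2.13, 2.11], [-1.35, 1.29], [-3.14, 3.14]. Speed limits (rad/s): [1.89, 1.89, 2.57, 2.79, 3.14, 3.14].

### API

Orientations are given as a 3x3 rotation matrix whose columns are the frame's x, y, z axes.
In Python, from rig import r gives the robot as it stands. The module is installed in compiled form; this text tells all that it offers. Calls block until the motion is done:
- r.move_to(position, orientation): joint-space move of the TCP to a pose.
- r.move_linear(position, rotation=None, velocity=0.15, until_force=None): straight line of the TCP; rotation=None keeps the orientation; velocity is the mean speed in m/s. With until_force (N) it stops when the force on the tool has changed by that much, and returns True; else False.
- r.goto_joints(angles): joint-space move.
- r.grip(opening, squeeze=None): opening from 0.0 (shut) to 1.0 (fully open); squeeze is the grip in N (None keeps the last); returns when the fingers have stopped.
- r.dwell(seconds).
- r.solve_ik(position, orientation): joint angles nearest the present ones, or None.
- r.read_camera(name): name is "scene" or "top" or "wrist"; returns a dict with "pixels" (384x512x3 uint8, red, green, blue), "K" (3x3 intrinsics, pixels), "k1" (the pictures are not rectified: a ray, as slopes to the right and down, at radius r is drawn at 1 + k1 r^2 times it, then the intrinsics apply), "cam_to_world" (4x4, takes a point from camera to world coordinates). Camera axes: x right, y down, z forward; pixel columns grow to the right and rows downward; lengths in m; the calibration is good to about 2 mm. A picture is of the moment at which its call begins. There is no depth.
A pose or a line that the arm cannot do raises r.MotionError and nothing moves.
- r.hand_in(): hands the job in; it is judged then, once.
Readings, each from a call of its own:
- r.read_time_s(): time.
- r.read_joints(): joint angles.
- r.read_dq(): joint speeds.
- r.read_joint_torque(): joint torques, N m.
- r.read_tcp_pos(): TCP position.
- r.read_tool_rot(): TCP orientation.
- r.read_contact_force(): force on the tool from outside, world axes, zero at the start.
- r.read_torque(): the same for the moment, N m.
- r.read_width(): opening from 0.0 (shut) to 1.0 (fully open).
- r.read_grip_force(): force on a finger pad.
Only numpy, scipy, OpenCV 4.12 (cv2) and the standard library are available. Lean on these libraries where they do the work, as an engineer would, in place of code of your own. Each camera call takes 0.05 s, during which the arm holds its last target. There are 200 camera calls.

## Working session

There is one attempt and no reset: what is moved stays moved. The work goes in short steps, each a Python script; the robot and the scene stay as the last script left them, time stands still between calls to the robot, and variables do not carry over. Pictures are saved under pics/ and viewed, at most 10 in all, crops included, and the job is handed in when it is done.

```bash
mkdir -p pics; cat > h.py <<'E'
import numpy as np, cv2
from rig import r
def shot(name, tag):
    c=r.read_camera(name); np.savez(f'pics/{tag}.npz',**c); cv2.imwrite(f'pics/{tag}.png',c['pixels'][:,:,::-1]); return c
def load(tag): return dict(np.load(f'pics/{tag}.npz'))
def ray(c,u,v):
    K=c['K']; d=np.array([(u-K[0,2])/K[0,0],(v-K[1,2])/K[1,1]]); s=d.copy()
    for _ in range(30): s=d/(1+float(c['k1'])*(s@s))
    T=c['cam_to_world']; w=T[:3,:3]@np.array([s[0],s[1],1]); return T[:3,3],w/np.linalg.norm(w)
def atz(c,u,v,z):
    o,d=ray(c,u,v); return o+d*(z-o[2])/d[2]
def tri(*obs):
    A=0;b=0
    for c,u,v in obs:
        o,d=ray(c,u,v); P=np.eye(3)-np.outer(d,d); A=A+P; b=b+P@o
    return np.linalg.solve(A,b)
def proj(c,p):
    T=c['cam_to_world']; q=T[:3,:3].T@(np.asarray(p)-T[:3,3]); s=q[:2]/q[2]; s=s*(1+float(c['k1'])*(s@s)); return c['K'][0,0]*s[0]+c['K'][0,2], c['K'][1,1]*s[1]+c['K'][1,2]
E
python3 - <<'E'
from h import *
for n in ('scene','top'):
    c=shot(n,n); print(c['K'],c['k1'],c['cam_to_world'].round(3))
a=cv2.imread('pics/scene.png');b=cv2.imread('pics/top.png')
cv2.imwrite('pics/scene_b.png',cv2.resize(a,(800,600),interpolation=2)); cv2.imwrite('pics/top_b.png',cv2.resize(b,(800,600),interpolation=2))
print(r.read_time_s())
E
```

```text
[[412.94319793   0.         258.10286689]
 [  0.         412.94319793 197.10542324]
 [  0.           0.           1.        ]] -0.13019938910097786 [[ 0.776  0.517 -0.361  0.88 ]
 [ 0.63  -0.621  0.466 -0.565]
 [ 0.017 -0.589 -0.808  1.008]
 [ 0.     0.     0.     1.   ]]
[[446.05644186   0.         251.87143995]
 [  0.         446.05644186 186.77627692]
 [  0.           0.           1.        ]] -0.11262954315052157 [[ 0.025 -0.987  0.156  0.274]
 [-0.999 -0.029 -0.021 -0.047]
 [ 0.025 -0.155 -0.988  1.308]
 [ 0.     0.     0.     1.   ]]
0.1
```

View pics/scene_b.png

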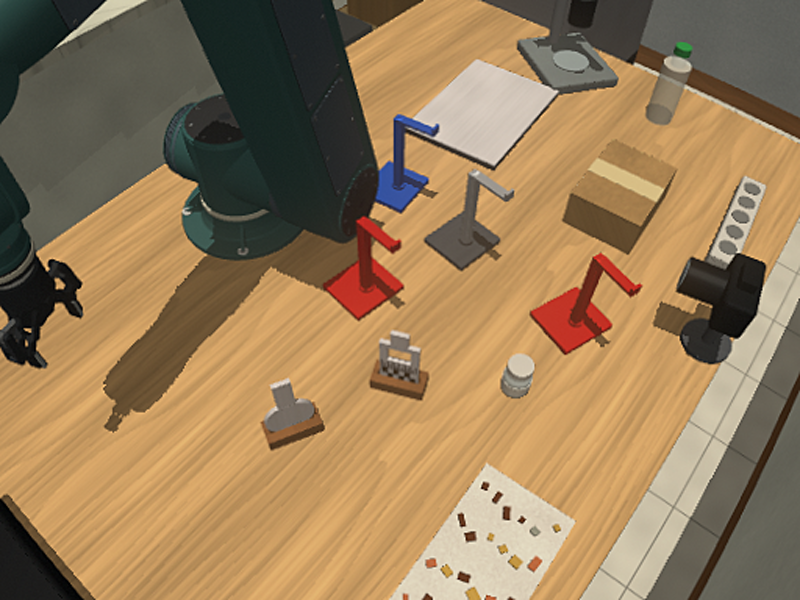

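View pics/top_b.png

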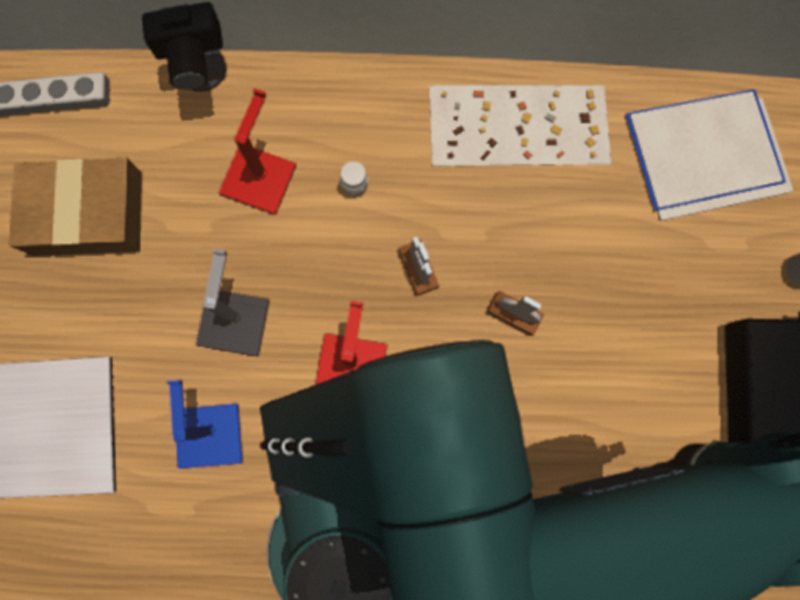

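The scene view (800x600 pixels) shows four stands of the hook shape: blue (400,165), grey steel (470,220), red (365,265) and red (590,300). The grey one fits "steel". There are two plates in holders: the windowed one (400,365) is the scale, and the solid round one (290,410) is the disc. I'll confirm this in an enlarged composite.

```bash
python3 - <<'E'
from h import *
a=cv2.imread('pics/scene.png');b=cv2.imread('pics/top.png')
def t(im,u,v,w,h): return cv2.resize(im[v:v+h,u:u+w],(400,300),interpolation=cv2.INTER_CUBIC)
# scale scene: 5x ; stand scene 5x ; scale top 8x; stand top 5x
o=np.vstack([np.hstack([t(a,220,205,80,60),t(a,262,105,80,60)]),np.hstack([t(b,250,145,40,30),t(b,115,155,80,60)])])
cv2.imwrite('pics/comp.png',o)
E
```

```text
(no output)
```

View pics/comp.png

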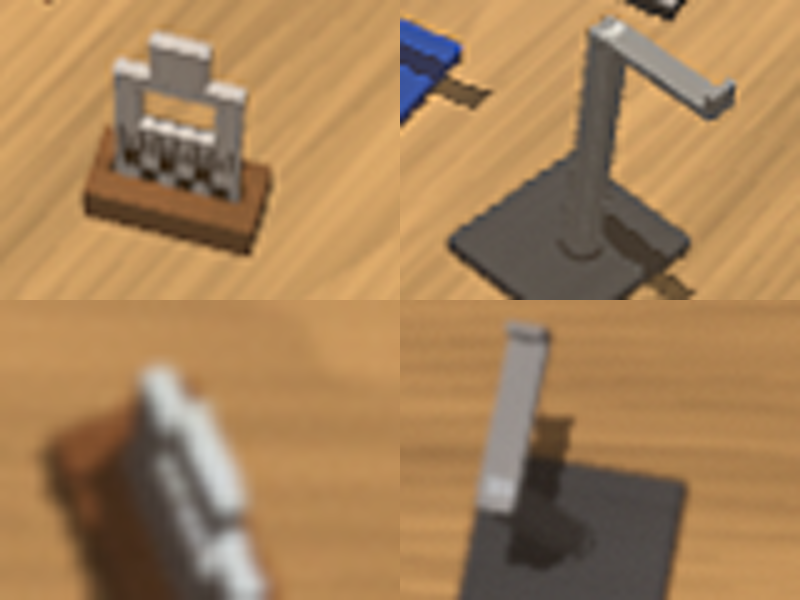

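The composite confirms it. The windowed plate (scene px ~(256,225)) has its black graduations facing the scene camera. The grey steel stand's post is at scene px ~(300,140), with its bar running to (334,124). Next I'll triangulate and draw model overlays.

```bash
cat > fit.py <<'E'
from h import *
from scipy.optimize import least_squares
s,t=load('scene'),load('top')
def tl(x,y,u,v,k): return (u+(x+.5)/k-.5, v+(y+.5)/k-.5)
def T(p,q): x,y,a=p; c,n=np.cos(a),np.sin(a); q=np.atleast_2d(q); return np.c_[x+c*q[:,0]-n*q[:,1], y+n*q[:,0]+c*q[:,1], q[:,2]]
def fit(obs,p0):
    f=lambda p: np.concatenate([np.subtract(proj(c,T(p,q)[0]),uv) for c,q,uv in obs])
    R=least_squares(f,p0,loss='soft_l1'); return R.x,f(R.x).reshape(-1,2)
S1=lambda x,y: tl(x,y,220,205,5); S2=lambda x,y: tl(x-400,y,262,105,5)
T1=lambda x,y: tl(x,y-300,250,145,10); T2=lambda x,y: tl(x-400,y-300,115,155,5)
# scale frame: x out of grad face, y width; seen from the front y is to the right
sc=[(s,(0,0,.16),S1(182,43)),(s,(.004,-.034,.128),S1(114,72)),(s,(.004,.034,.128),S1(243,102)),
    (s,(.004,-.015,.16),S1(150,44)),(s,(.004,.015,.16),S1(210,56)),(t,(0,0,.16),T1(212,462))]
st=[(t,(.086,0,.212),T2(529,325)),(t,(-.009,0,.2),T2(498,510)),(s,(.086,-.01,.194),S2(712,118)),(s,(.086,.01,.212),S2(734,84)),
    (s,(-.009,0,.2),S2(598,25))]
if __name__=='__main__':
    P,e=fit(sc,[.5,-.1,-.8]); print(P,e.round(1).tolist())
    Q,e=fit(st,[.4,.2,0.]); print(Q,e.round(1).tolist())
    np.save('fit.npy',[P,Q])
    box=lambda x0,x1,y0,y1,z0,z1:[[(a,b,c) for c in (z0,z1) for a,b in ((x0,y0),(x1,y0),(x1,y1),(x0,y1))]]
    def draw(im,c,p,b,k,u,v):
        w=[proj(c,x) for x in T(p,b[0])]; w=[(int((a-u+.5)*k),int((d-v+.5)*k)) for a,d in w]
        for i in range(4):
            for A,B in ((i,(i+1)%4),(i+4,4+(i+1)%4),(i,i+4)): cv2.line(im,w[A],w[B],(0,255,0),1,cv2.LINE_AA)
    def tile(c,u,v,w,h,p,bs):
        im=cv2.resize(c['pixels'][v:v+h,u:u+w,::-1],(400,300),interpolation=cv2.INTER_CUBIC)
        for b in bs: draw(im,c,p,b,400/w,u,v)
        return im
    sb=[box(-.004,.004,-.034,.034,.01,.128),box(-.004,.004,-.015,.015,.128,.16),box(-.004,.004,-.02,.02,.08,.116)]
    hb=[box(-.009,.009,-.01,.01,0,.2),box(-.009,.086,-.01,.01,.194,.2),box(.08,.086,-.01,.01,.2,.212)]
    cv2.imwrite('pics/ov.png',np.vstack([np.hstack([tile(s,220,205,80,60,P,sb),tile(s,262,105,80,60,Q,hb)]),np.hstack([tile(t,240,145,60,45,P,sb),tile(t,115,155,80,60,Q,hb)])]))
E
python3 fit.py
```

```text
[ 0.52880122 -0.11864315 -1.13966501] [[-0.2, 0.2], [-0.1, -0.2], [0.1, -0.4], [-0.1, -0.0], [-0.3, 0.2], [-0.2, -1.0]]
[ 0.42465043  0.22342932 -0.11758479] [[-0.5, -0.7], [-0.1, -0.1], [-0.9, 1.1], [0.2, -0.2], [-0.6, -0.4]]
```

View pics/ov.png

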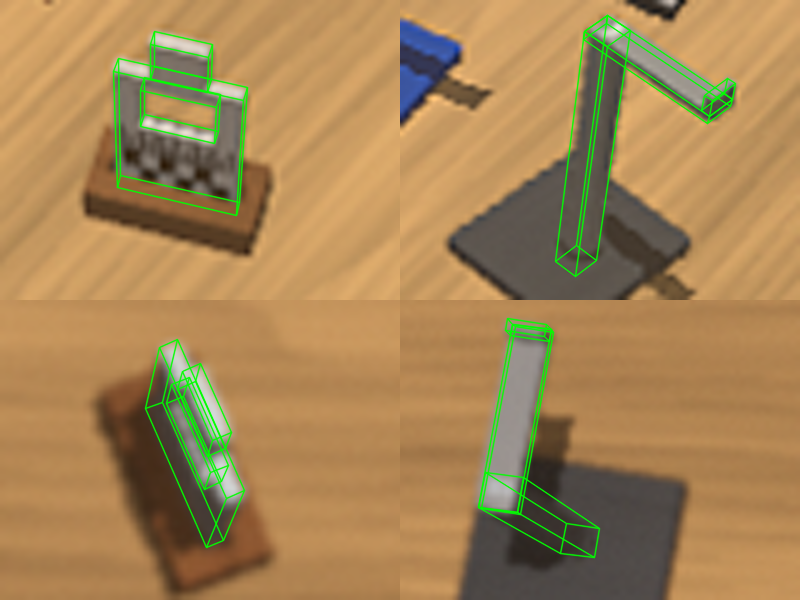

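```bash
cat >> h.py <<'E'
def rot(yaw,flip=1):  # tool down, tool y along +-(cos yaw, sin yaw)
    y=flip*np.array([np.cos(yaw),np.sin(yaw),0]); z=np.array([0,0,-1.]); return np.c_[np.cross(y,z),y,z]
E
python3 - <<'E'
from h import *
t=load('top'); k=.64
print('red far post/lip',atz(t,240*k,140*k,.2),atz(t,260*k,92*k,.212)); print('red near',atz(t,348*k,360*k,.2),atz(t,355*k,303*k,.212))
P,Q=np.load('fit.npy'); X=np.array([np.cos(Q[2]),np.sin(Q[2])])
print(r.read_tool_rot().round(2).tolist())
for f in (1,-1):
    for n,p,z,yw in (('scale',P[:2],.13,P[2]),('scaleUp',P[:2],.40,P[2]),('out',Q[:2]+.15*X,.40,Q[2]),('out',Q[:2]+.15*X,.235,Q[2]),('in',Q[:2]+.045*X,.214,Q[2])):
        q=r.solve_ik([*p,z],rot(yw,f)); print(f,n,p,None if q is None else np.round(q,2))
c=r.read_camera('wrist'); T=c['cam_to_world']; R=r.read_tool_rot(); print('cam in tool',(R.T@(T[:3,3]-r.read_tcp_pos())).round(3),(R.T@T[:3,:3]).round(2).tolist())
E
```

```text
red far post/lip [0.69914315 0.19338995 0.2       ] [0.78101575 0.16312559 0.212     ]
red near [ 0.33762052 -0.00102436  0.2       ] [ 0.42746305 -0.00950636  0.212     ]
[[0.93, 0.36, -0.0], [0.36, -0.93, 0.0], [0.0, -0.0, -1.0]]
1 scale [ 0.52880122 -0.11864315] [-0.37  0.34 -0.21  1.01  0.    2.34]
1 scaleUp [ 0.52880122 -0.11864315] [-0.37  0.31  0.48  1.74  0.    2.34]
1 out [0.57361467 0.20583222] [0.21 0.46 0.73 1.83 0.   1.9 ]
1 out [0.57361467 0.20583222] [0.21 0.41 0.19 1.35 0.   1.9 ]
1 in [0.4693397  0.21815019] [ 0.28  0.26 -0.11  1.21  0.    1.97]
-1 scale [ 0.52880122 -0.11864315] [-0.37  0.34 -0.21  1.01  0.   -0.8 ]
-1 scaleUp [ 0.52880122 -0.11864315] [-0.37  0.31  0.48  1.74  0.   -0.8 ]
-1 out [0.57361467 0.20583222] [ 0.21  0.46  0.73  1.83  0.   -1.24]
-1 out [0.57361467 0.20583222] [ 0.21  0.41  0.19  1.35  0.   -1.24]
-1 in [0.4693397  0.21815019] [ 0.28  0.26 -0.11  1.21  0.   -1.18]
cam in tool [ 0.069 -0.    -0.141] [[0.0, -0.96, -0.27], [1.0, 0.0, 0.0], [-0.0, -0.27, 0.96]]
```

```bash
python3 - <<'E'
from h import *
P,Q=np.load('fit.npy'); X=np.array([np.cos(Q[2]),np.sin(Q[2])])
r.move_to([*(Q[:2]+.045*X),.36],rot(Q[2])); r.dwell(.3); a=shot('wrist','w_st')
r.move_to([*P[:2],.30],rot(P[2])); r.dwell(.3); b=shot('wrist','w_sc')
print(r.read_time_s(),r.read_tcp_pos())
cv2.imwrite('pics/w_st_b.png',cv2.resize(a['pixels'][:,:,::-1],(800,600),interpolation=2));cv2.imwrite('pics/w_sc_b.png',cv2.resize(b['pixels'][:,:,::-1],(800,600),interpolation=2))
E
```

```text
4.8833 [ 0.5288746  -0.11816343  0.30008575]
```

View pics/w_st_b.png

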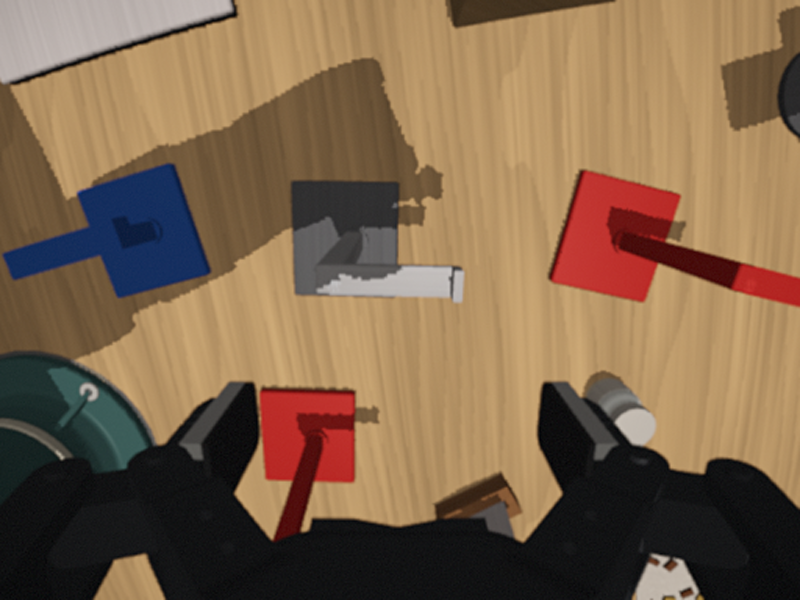

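View pics/w_sc_b.png

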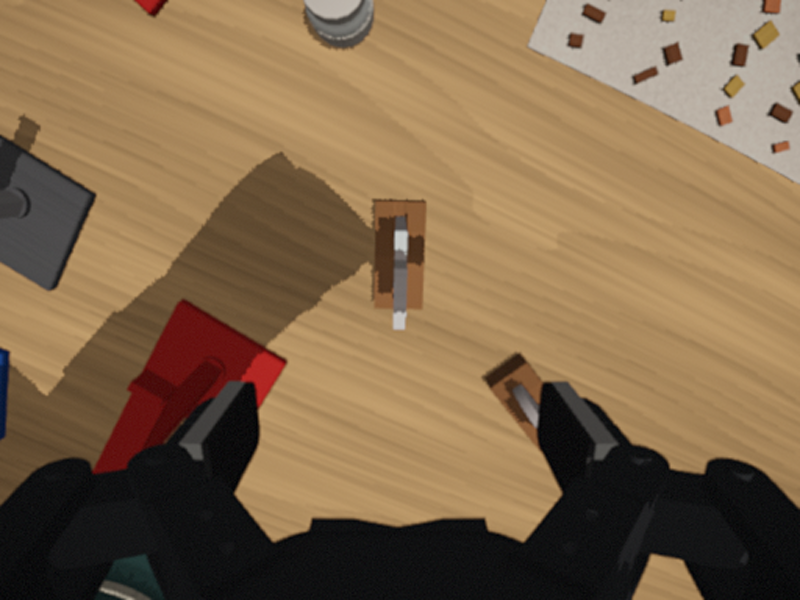

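Wrist views: the stand's bar runs from (316,280) to its lip (458,284). The scale plate is edge-on at column 400, midway between the fingers (258 and 540). I'll add these points to the fit.

```bash
cat > fit2.py <<'E'
from fit import *
P,Q=np.load('fit.npy'); ws,wc=load('w_st'),load('w_sc')
W=lambda x,y: ((x+.5)*.64-.5,(y+.5)*.64-.5)
for q in ((0,-.015,.16),(0,.015,.16),(0,-.034,.128),(0,.034,.128),(0,-.034,.08)): print('sc',q,(np.array(proj(wc,T(P,q)[0]))/.64).round(1))
ob=[(ws,(.086,.01,.212),W(463,268)),(ws,(.086,-.01,.212),W(462,302)),(ws,(.08,-.01,.2),W(452,298)),(ws,(.03,.01,.2),W(385,265))]
for o in ob: print('st',o[1],(np.array(proj(ws,T(Q,o[1])[0]))/.64).round(1),np.array(o[2])/.64)
print('rear',(np.array(proj(ws,T(Q,(-.009,-.01,.2))[0]))/.64).round(1))
Q2,e=fit(st+ob,Q); print(Q2,e.round(1).tolist())
Q3,e=fit(ob[:3]+[(ws,(-.009,-.01,.2),W(316,294))],Q); print(Q3,e.round(1).tolist())
a=cv2.resize(wc['pixels'][110:230,210:310,::-1],(500,600),interpolation=2); cv2.imwrite('pics/z.png',a)
E
python3 fit2.py
```

```text
sc (0, -0.015, 0.16) [398.  315.1]
sc (0, 0.015, 0.16) [398.1 267.5]
sc (0, -0.034, 0.128) [397.9 328. ]
sc (0, 0.034, 0.128) [398.1 229.8]
sc (0, -0.034, 0.08) [397.8 309. ]
st (0.086, 0.01, 0.212) [462.1 271.1] [462.71875 267.71875]
st (0.086, -0.01, 0.212) [461.  302.1] [461.71875 301.71875]
st (0.08, -0.01, 0.2) [449.5 297.4] [451.71875 297.71875]
st (0.03, 0.01, 0.2) [373.  267.4] [384.71875 264.71875]
rear [314.2 297.4]
[ 0.42575132  0.22466494 -0.12637238] [[-0.7, -1.1], [-0.6, -0.5], [-0.5, 1.1], [0.6, -0.1], [-0.0, -0.5], [0.7, 1.6], [0.4, -0.3], [-0.5, -0.8], [-6.5, 0.7]]
[ 0.42578761  0.22545865 -0.13486947] [[0.7, 1.5], [0.3, -0.4], [-0.7, -1.0], [-0.3, 0.2]]
```

View pics/z.png

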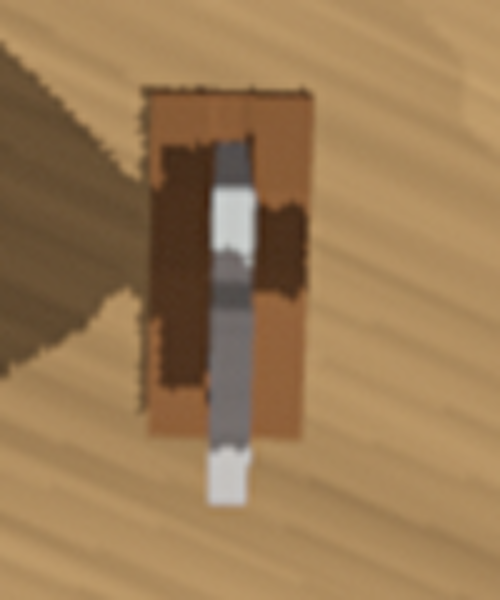

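```bash
python3 - <<'E'
from h import *
P,_=np.load('fit.npy'); P=P.copy(); P[:2]+=.0014*np.array([np.cos(P[2]),np.sin(P[2])]); P[2]-=.018
Q=np.array([.4257,.2250,-.130]); np.save('fin.npy',[P,Q])
R=rot(P[2])
r.move_linear([*P[:2],.22],R,.2); print('hit',r.move_linear([*P[:2],.130],velocity=.08,until_force=8),r.read_tcp_pos())
r.grip(0.0,50); print('w',r.read_width(),r.read_grip_force(),r.read_contact_force().round(1))
r.move_linear([*P[:2],.25],velocity=.1); print(r.read_tcp_pos(),r.read_width(),r.read_contact_force().round(1))
X=np.array([np.cos(Q[2]),np.sin(Q[2])])
r.move_linear([*P[:2],.38],velocity=.25)
r.move_to([*(Q[:2]+.14*X),.38],rot(Q[2])); 
r.move_linear([*(Q[:2]+.14*X),.236],velocity=.15); r.dwell(.3); print(r.read_tcp_pos(),r.read_time_s())
a=shot('scene','s2'); b=shot('wrist','w2')
u=cv2.resize(a['pixels'][60:210,230:430,::-1],(400,300),interpolation=2); v=cv2.resize(b['pixels'][:,:,::-1],(400,300),interpolation=3)
cv2.imwrite('pics/s2b.png',cv2.resize(np.hstack([u,v]),(800,300)))
E
```

```text
hit False [ 0.52964631 -0.11998831  0.13043331]
w 0.08585987794466443 49.10639941692352 [-0.3  0.9  2.3]
[ 0.52917834 -0.11982344  0.24945893] 0.08304403448869413 [-0.4 -0.3 -1.6]
[0.56466224 0.20690571 0.23631542] 12.0667
```

View pics/s2b.png

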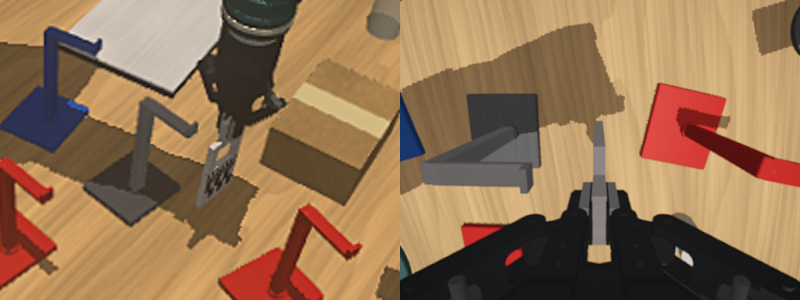

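The plate is held with its graduated face outward, just outside the lip and lined up with the bar. Moving in, lowering and releasing.

```bash
python3 - <<'E'
from h import *
P,Q=np.load('fin.npy'); X=np.array([np.cos(Q[2]),np.sin(Q[2])]); g=Q[:2]+.047*X
h=r.move_linear([*g,.236],velocity=.08,until_force=6); print('in hit',h,r.read_tcp_pos(),r.read_contact_force().round(1))
if not h:
    h=r.move_linear([*g,.208],velocity=.03,until_force=4); print('down hit',h,r.read_tcp_pos(),r.read_contact_force().round(1))
a=shot('scene','s3'); b=shot('wrist','w3')
u=cv2.resize(a['pixels'][60:210,230:430,::-1],(800,600),interpolation=2)
cv2.imwrite('pics/s3b.png',u); print(r.read_time_s())
E
```

```text
in hit False [0.47269831 0.21886552 0.23589015] [-0.1  0.6 -1.2]
down hit True [0.47225176 0.21888132 0.21405764] [-1.6 -0.5  6.7]
14.2833
```

View pics/s3b.png

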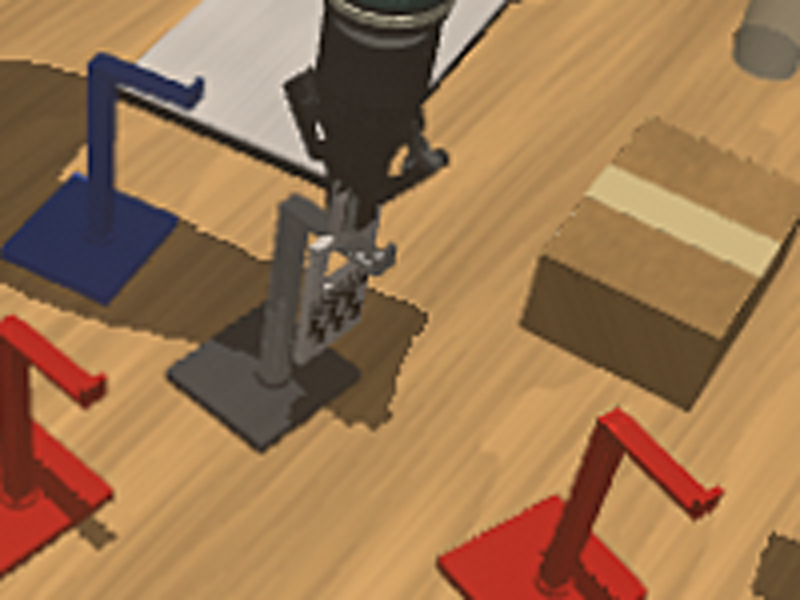

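The window is over the bar at (345,255), and contact came at the expected height. Releasing.

```bash
python3 - <<'E'
from h import *
p=r.read_tcp_pos(); r.grip(0.35); r.dwell(.3)
r.move_linear([p[0],p[1],p[2]+.06],velocity=.08); r.move_linear([p[0],p[1],.36],velocity=.2); r.dwell(1.5)
a=shot('scene','s4'); b=shot('wrist','w4'); print(r.read_time_s(),r.read_contact_force().round(1))
u=cv2.resize(a['pixels'][85:185,270:370,::-1],(400,400),interpolation=2); v=cv2.resize(b['pixels'][90:290,150:350,::-1],(400,400),interpolation=2)
cv2.imwrite('pics/s4b.png',np.hstack([u,v]))
E
```

```text
18.025 [-0.1 -0.1 -0.2]
```

View pics/s4b.png

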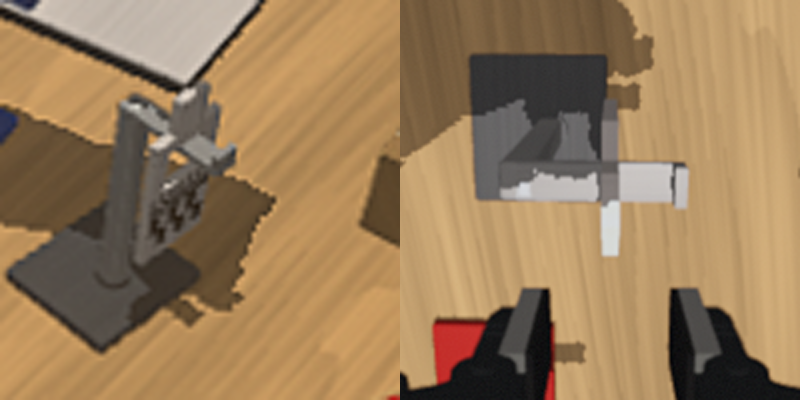

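The plate hangs square and upright at mid-bar (610,180 in the wrist crop). Its graduations face outward and the gripper is clear.

```bash
python3 -c "
from rig import r
print(r.hand_in())"
```

```text
the job is handed in; nothing more can be done
None
```

The scale plate hangs on the steel stand's hook with its graduated face outward, the gripper is clear of it, the round plate was left alone in its holder, and the job is handed in at about 18 s (no verdict was returned).

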